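# Lock the head of the blue air sampler

## Task

A fresh dish has just been loaded into the blue air sampler, but its white head is still loose. Take the head by its black handle bar and turn it clockwise (seen from above), about a quarter turn, until it clicks locked against its stop, then let go. Leave the grey sampler's head as it is and do not disturb the stack of glass dishes.

Things in the scene. Friction and masses are not known exactly. Their poses are not given: they have to be found in the camera images.
- blue_grip (a point): Grasp point on the axis of the BLUE sampler's head. Fixed blue drum, 136 mm across; white perforated head, 111 across, flat top 130 above the bench; black bar over its middle 84 long, 16 thick, its top 36 above the flat top. Point: 12 mm below the bar's top, 24 above the flat top. x along the bar to its yellow end, y across its thickness, z up; turns with the head.
- blue_lock (a joint): Turn of the blue head, rad: 0 unlocked (yellow bar end at the red dot on the drum), growing clockwise from above to the hard stop at 1.40 (80 deg), locked, yellow end at the green dot. Starts at 0 to 0.12. A sprung latch resists (with friction about 0.15 N m at most) up to about 1.05; from 1.2 on it snaps the head to the stop by itself; let go short of 0.9, it springs back.
- grey_mark (a point): Top of the yellow end of the bar on the GREY sampler's head: 36.5 mm out from its turning axis, 166 mm above the bench; x points outward along the bar. The grey sampler has the blue one's shape and size, but a light grey drum and black stripe; its head is unlocked too and is to stay so.
- dishes_center (a point): Centre, 27 mm above the bench, of a loose stack of three closed glass dishes, 94 mm across and 54 mm high, standing on the bench beyond the samplers; not to be disturbed.
There are look-alikes about, which are no part of the job. What is shaped like the part that bears blue_grip but pink is not meant.

How it is judged:
By the outcome, as a careful person would: the job done as asked, in the order asked, and still so for the second after the job is handed in, with the robot touching nothing.
It also fails if it takes over 32 s, if anything falls off the work surface, if the arm or the gripper's body presses on something with over 40 N, if the wrist force passes 120 N, or if a joint passes its speed limit or range.

## Robot

A 6-joint arm with a two-finger parallel gripper is mounted at the origin on the work surface. World frame = base frame: x ahead of the robot, y to its left, z up, the work surface at z = 0. Lengths are in mm, angles in rad, forces in N, time in s.
With the tool pointing down it reaches from about 350 to 875 mm from the base axis. Payload 4.2 kg.
Tool frame: the origin (TCP) lies midway between the tips of the shut fingers; the grasp point (between the pads) lies 19 mm behind it; z points along the fingers, y is the direction in which the jaws open and shut (so a half turn about z gives the same grasp; the last joint's range is limited). The gripper opens to 85 mm and grips with 20 to 120 N. Pads are 22 mm wide; open, the fingers measure 114 mm over their backs; the gripper's body (76 mm by 85 mm) begins 54 mm behind the grasp point. The pads swing forward as they close: fully open they stand 13 mm farther back than shut.
Start: joints at [-1.001, 0.385, 0.008, 0, -1.194, -0.259], TCP at [191.153, -595.029, 231.312] pointing down, gripper open.
Joint ranges: [-3.14, 3.14], [-1.21, 2.06], [-1.07, 1.41], [-3.16, 2.05], [-2.99, -0.16], [-3.1, 3.1]. Speed limits (rad/s): [2.79, 2.79, 3.14, 3.14, 3.14, 3.14].

## Interface

Orientations are given as a unit quaternion [x, y, z, w].
In Python, from bench import arm, eyes, nets gives the robot as it stands.
- The arm moves only by the tool jog_arm, never from a script. Its argument "rows" is a list of rows, each a list of 3 entries, a list of its own where there are three numbers: the shift along the tool's x, y, z in cm, then the turn, a rotation vector about the tool's x, y, z in degrees, then the finger opening in cm, from 0 to 8.54. In form: [[[x, y, z], [ax, ay, az], jaw], ...]. A call has 1 to 10 rows; each row shifts and turns the commanded pose from where the row before left it, along the tool's axes as they then stand; what a row does not reach is not made up. A row lasts 1/8 s, in which the tool goes at most 62.5 mm and 10.7 degrees, less where a joint would pass 70% of its speed; a pose out of reach is approached as far as the arm can. A call with a gripper value outside its range is refused whole. The fingers move at their own pace and stop on an object; the grip force is fixed at half the most. Time passes only in rows, so rows that do not move let the fingers close. It gives the time, the measured TCP pose, the force and the opening at its end, in the units of the state.
- arm.read_state(): the state, without advancing time (a new reading comes with each control period).
- eyes.get_image(name): name is "side" or "top"; returns the picture (480x640x3 uint8, red, green, blue); there is no depth.
- eyes.camera_model(name): a dict with "K" (3x3 intrinsics, pixels), "rvec" (rotation vector, rad) and "tvec" (3), from world to camera coordinates, as OpenCV has them. Camera axes: x right, y down, z forward; pixel columns grow to the right and rows downward; lengths in mm; the calibration is good to about 2 mm. A picture is of the moment at which its call begins. camera_model takes no time and is no camera call.
- arm.job_done(): hands the job in, once; it reports no verdict.
Trained networks look in the newest picture that a camera, given by its name, has taken for a name from the list of things; names that differ only in an ending like _2 or _b are one class to them, and where a whole thing is asked for, a point or a joint stands for the part that bears it (a point fixed in the world has none). Each returns a list of dicts, best first, with "conf" (0 to 1); they miss things now and then, are a little off and sometimes report something else, mostly with a low value. They report only what shows in the picture. A call takes as long as a camera call. They do not tell look-alikes from the thing itself.
- nets.boxes_of(camera, name): "position" ([column, row] as shares, 0 to 1, of the picture: columns of its width, rows of its height, amid what is visible of it).
The state is a dict: "clock": time; "joints": joint angles; "joint_vel": joint speeds; "joint_efforts": joint torques, N m; "position": TCP position; "ee_rot": TCP orientation; "contact_force": force on the tool from outside, world axes, zero at the start; "wrist_torque": the same for the moment, N m; "gripper_width": finger opening in mm.
Only numpy, scipy, OpenCV 4.12 (cv2) and the standard library are available. Lean on these libraries where they do the work, as an engineer would, in place of code of your own. Each camera call takes 0.05 s, during which the arm holds its last target.

## Working session

There is one attempt and no reset: what is moved stays moved. The work goes in short steps, Python scripts to look and compute and a tool call to move; the robot and the scene stay as the last step left them, time stands still between calls to the robot, and variables do not carry over. Pictures are saved under pics/ and viewed, and the job is handed in when it is done.

Besides the shell and the picture viewer there is one more tool, called after "Request:" by a JSON object that holds its "fn" and its "kwargs". jog_arm: Moves the arm, as the interface text tells. Its arguments: {"type":"object","properties":{"rows":{"type":"array","items":{"type":"array"}}},"required":["rows"]}

```bash
mkdir -p pics; python3 - <<'E'
from bench import arm,eyes,nets
import cv2,numpy as np
for n in ["side","top"]:
    im=eyes.get_image(n); cv2.imwrite(f"pics/{n}0.png",im[:,:,::-1])
    m=eyes.camera_model(n); print(n,m)
    for t in ["blue_grip","grey_mark","dishes_center"]:
        print(t,[(round(d["conf"],2),[round(d["position"][0]*640),round(d["position"][1]*480)]) for d in nets.boxes_of(n,t)])
s=arm.read_state();print(s)
E
```

```text
side {'K': array([[500.09185151,   0.        , 314.84495201],
       [  0.        , 500.09185151, 244.51700486],
       [  0.        ,   0.        ,   1.        ]]), 'rvec': array([ 0.13667062, -2.77084815,  1.42405605]), 'tvec': array([537.27208781, 165.31804604, 984.02656144])}
blue_grip [(0.94, [319, 205]), (0.57, [408, 200])]
grey_mark [(0.59, [272, 311])]
dishes_center [(0.91, [204, 269])]
top {'K': array([[583.40819291,   0.        , 327.31976735],
       [  0.        , 583.40819291, 243.61721623],
       [  0.        ,   0.        ,   1.        ]]), 'rvec': array([ 2.15152961, -2.13633366,  0.18166875]), 'tvec': array([  -4.14849868,  579.01231347, 1239.96465762])}
blue_grip [(0.6, [439, 350]), (0.58, [422, 254])]
grey_mark [(0.87, [258, 226])]
dishes_center [(0.78, [354, 155])]
{'clock': 0.4, 'joints': array([-1.00141380e+00,  3.84818005e-01,  7.73126195e-03, -7.58447224e-05,
       -1.19398914e+00, -2.58609639e-01]), 'joint_vel': array([ 0.00032547, -0.00129845,  0.00010756,  0.00012983,  0.00090692,
       -0.00050234]), 'joint_efforts': array([-1.26825425e-04, -3.91590035e+01,  1.88325745e+01,  4.18455318e+00,
       -1.50227574e-03,  4.47356754e-06]), 'position': array([ 191.12530789, -594.96206197,  231.16334278]), 'ee_rot': array([-1.54748105e-01,  9.87953948e-01,  1.42151940e-04, -2.39466701e-05]), 'contact_force': array([ 0.77516109, -0.45556179,  0.11958963]), 'wrist_torque': array([ 0.01817605, -0.03193185,  0.0153182 ]), 'gripper_width': 85.34906899194091}
```

View pics/side0.png

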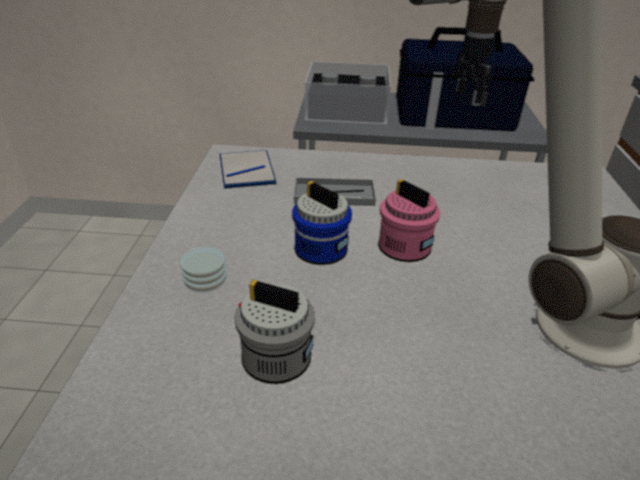

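View pics/top0.png

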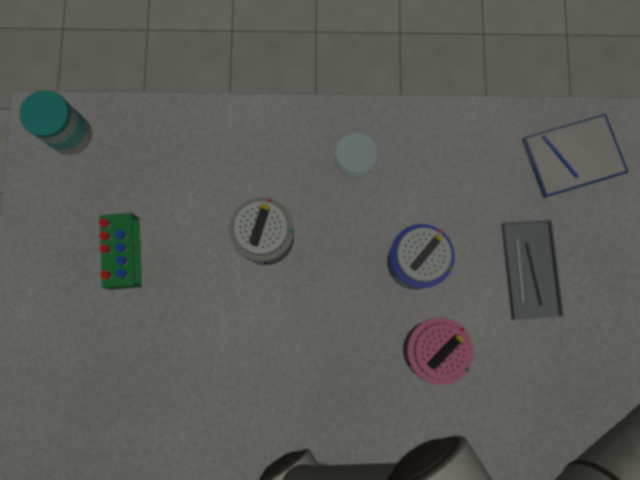

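Side and top pictures show these candidates: blue at top (422,254) / side (322,205), pink at (439,350) / (408,200), and grey at (258,226) / (272,311). By the description I choose blue at top (422,254). The dishes are at top (356,155).

```bash
cat > h.py <<'E'
import cv2,numpy as np
from bench import arm,eyes,nets
def ray(m,uv,z):
    R,_=cv2.Rodrigues(np.array(m["rvec"]));t=np.array(m["tvec"]).ravel();K=np.array(m["K"])
    C=-R.T@t; d=R.T@np.linalg.inv(K)@np.array([uv[0],uv[1],1.]); return C+d*(z-C[2])/d[2]
def proj(m,P):
    return cv2.projectPoints(np.array(P,float).reshape(-1,3),np.array(m["rvec"]),np.array(m["tvec"]),np.array(m["K"]),None)[0].reshape(-1,2)
E
python3 - <<'E'
from h import *
im=cv2.imread("pics/top0.png"); m=eyes.camera_model("top")
a=im[205:305,370:470]; b=cv2.resize(a,(600,600),interpolation=cv2.INTER_CUBIC); cv2.imwrite("pics/crop_t.png",b)
s=cv2.imread("pics/side0.png"); cv2.imwrite("pics/crop_s.png",cv2.resize(s[170:270,275:375],(600,600),interpolation=cv2.INTER_CUBIC))
f=im.astype(int)
def sel(mask,box):
    x0,y0,x1,y1=box; ys,xs=np.nonzero(mask[y0:y1,x0:x1]); return np.c_[xs+x0,ys+y0].astype(float)
yel=(f[:,:,2]-f[:,:,0]>60)&(f[:,:,1]-f[:,:,0]>30)
dk=f.max(2)<75
head=(f.min(2)>95)
blue=(f[:,:,0]-f[:,:,2]>60)
for n,box in [("blue",(385,218,462,295)),("grey",(228,192,300,270)),("pink",(400,315,480,390))]:
    Y=sel(yel,box); D=sel(dk,box)
    print(n,len(Y),Y.mean(0),ray(m,Y.mean(0),166)[:2], len(D),D.mean(0), ray(m,D.mean(0),160)[:2])
    if n=="blue":
        B=sel(blue,box); c=B.min(0),B.max(0);print(c)
        A=np.r_[Y,D]; r=cv2.minAreaRect(A.astype(np.float32)); print(r,[ray(m,p,162)[:2].round(1) for p in cv2.boxPoints(r)])
E
```

```text
blue 12 [438.83333333 237.25      ] [ 574.56515556 -222.14922095] 571 [411.91068301 262.57267951] [ 523.79850002 -168.2042695 ]
(array([394., 233.]), array([403., 248.]))
((409.5750732421875, 256.1930236816406), (42.873355865478516, 60.66707992553711), 23.749494552612305) [array([497.5, -99.4]), array([ 610.4, -149.6]), array([ 575.7, -228.2]), array([ 463.7, -176.9])]
grey 20 [264.35 206.4 ] [634.73369914 128.47616033] 625 [265.5664 238.0464] [571.14551442 125.13468272]
pink 27 [459.48148148 337.88888889] [ 375.72592435 -257.734547  ] 606 [431.95544554 350.5379538 ] [ 350.99823585 -204.52834502]
```

View pics/crop_t.png

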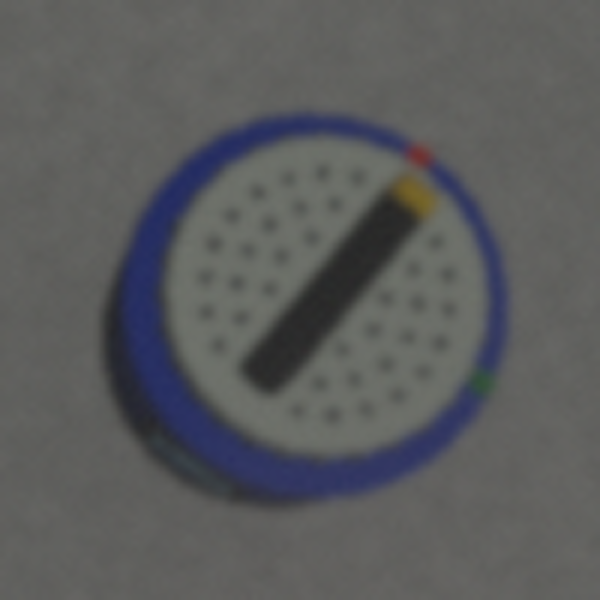

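View pics/crop_s.png

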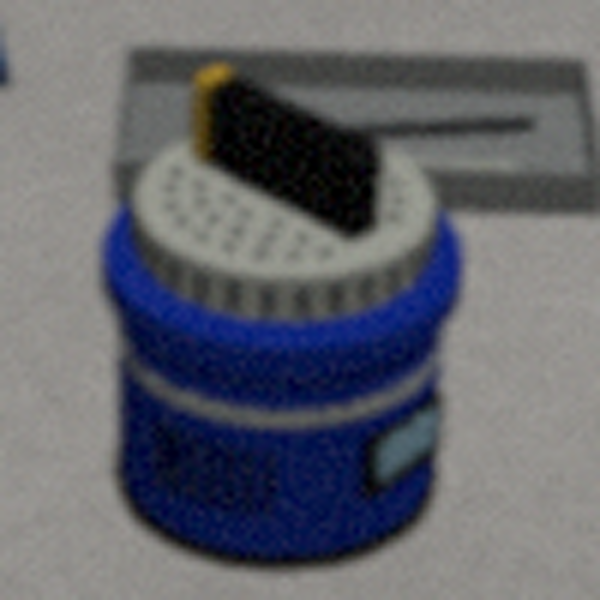

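Crops confirm blue drum, white head, black bar; yellow end at top-crop (415,195) beside the red dot (420,157), green dot (482,383). Fitting a pose with both views.

```bash
cat > fit.py <<'E'
from h import *
from scipy.optimize import least_squares
mt=eyes.camera_model("top"); ms=eyes.camera_model("side")
T=lambda u,v:np.array([370+(u+.5)/6-.5,205+(v+.5)/6-.5])
S=lambda u,v:np.array([275+(u+.5)/6-.5,170+(v+.5)/6-.5])
print("disc",ray(mt,T(327,297),130)[:2])
y0=ray(mt,T(403,177),166);y1=ray(mt,T(437,207),166);print("yel corners",y0,y1,np.linalg.norm(y0-y1))
def P(p,l):
    c,s=np.cos(p[2]),np.sin(p[2]); l=np.array(l,float); return np.c_[p[0]+c*l[:,0]-s*l[:,1],p[1]+s*l[:,0]+c*l[:,1],l[:,2]]
# bar: yellow end local +42
tl=[[42,8,166],[42,-8,166],[-42,8,166],[-42,-8,166],[-42,8,130],[-42,-8,130],[42,8,130],[42,-8,130]]
E
python3 - <<'E'
from fit import *
def res(p):
    q=proj(mt,P(p,[[42,8,166],[42,-8,166],[0,0,130]])); 
    r=proj(ms,P(p,[[42,8,166]]))
    return np.r_[(q-[T(403,177),T(437,207),T(327,297)]).ravel()]
f=least_squares(res,[540,-195,-.7]);print(f.x,f.fun.round(2))
p=f.x
ang=np.linspace(0,6.28,73)
for n,m,o,cr in [("t",mt,(370,205),"top0"),("s",ms,(275,170),"side0")]:
    im=cv2.imread(f"pics/{n and 'crop_'+n}.png")
    d=lambda q:((q-o+.5)*6-.5)
    q=d(proj(m,P(p,tl)));
    for i,j in [(0,1),(1,3),(3,2),(2,0),(0,6),(1,7),(2,4),(3,5),(4,5),(6,7)]: cv2.line(im,tuple(q[i].astype(int)),tuple(q[j].astype(int)),(0,255,255),1)
    for r,z in [(55.5,130),(68,0)]:
        c=d(proj(m,np.c_[p[0]+r*np.cos(ang),p[1]+r*np.sin(ang),0*ang+z])); cv2.polylines(im,[c.astype(int)],True,(0,255,0),1)
    cv2.imwrite(f"pics/ov_{n}.png",im)
a=cv2.imread("pics/ov_t.png");b=cv2.imread("pics/ov_s.png");cv2.imwrite("pics/ov.png",cv2.resize(np.hstack([a,b]),(800,400)))
# dots angle
for z in (105,110,118):
  for nm,t in (("red",T(420,157)),("grn",T(482,383))):
    w=ray(mt,t,z)[:2]-p[:2];print(z,nm,np.hypot(*w),np.arctan2(w[1],w[0]))
E
```

```text
disc [ 545.40577372 -198.2775576 ]
yel corners [ 580.97398847 -218.11687743  166.        ] [ 570.89823976 -229.25227692  166.        ] 15.017251209312368
[ 544.29142862 -197.20812295   -0.69781116] [-0.03 -0.31  0.53 -0.21 -0.51  0.53]
105 red 67.41885067212384 -0.6232144211797928
105 grn 64.22644767870028 -1.973798121951393
110 red 66.07080171924083 -0.6186649244086401
110 grn 63.44162521502831 -1.9892269352352356
118 red 63.91692376285671 -0.6109868628000537
118 grn 62.21834343931957 -2.0147115307209065
```

View pics/ov.png

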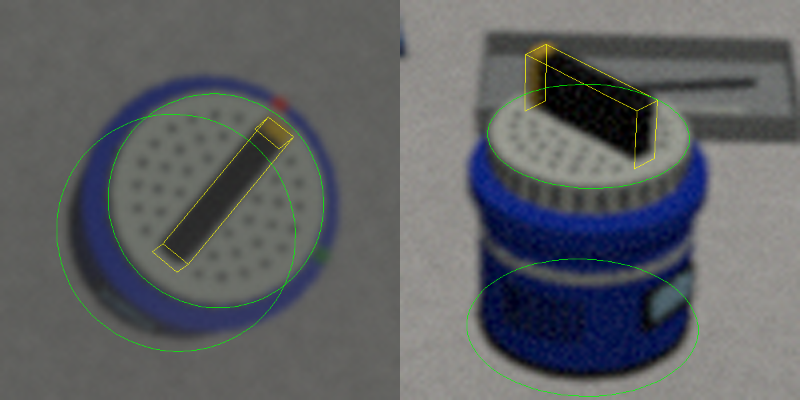

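Request:
{"fn": "jog_arm", "kwargs": {"rows": [[[-4.0,2.4,0],[0,0,0],8.54],[[-4.6,2.7,0],[0,0,0],8.54],[[-4.6,2.7,0],[0,0,0],8.54],[[-4.6,2.7,0],[0,0,0],8.54],[[-4.6,2.7,0],[0,0,0],8.54],[[-4.6,2.7,0],[0,0,0],8.54],[[-4.6,2.7,0],[0,0,0],8.54],[[-4.6,2.7,0],[0,0,0],8.54],[[-4.6,2.7,0],[0,0,0],8.54],[[-4.0,2.4,0],[0,0,0],8.54]]}}

```text
clock: 1.65
position: [538.1, -205.0, 231.5]
ee_rot: [-0.155, 0.988, -0.0, 0.0]
contact_force: [0.0, -0.5, 0.0]
gripper_width: 84.9
```

Request:
{"fn": "jog_arm", "kwargs": {"rows": [[[0,0,0],[0,0,-10],8.54],[[0,0,0],[0,0,-10],8.54],[[0,0,0],[0,0,-10],8.54],[[0,0,0],[0,0,-10],8.54],[[0,0,0],[0,0,-10],8.54],[[0,0,0],[0,0,-10],8.54],[[0,0,0],[0,0,-10],8.54],[[0,0,0],[0,0,-10],8.54],[[0,0,0],[0,0,-10],8.54],[[0,0,0],[0,0,-10],8.54]]}}

```text
clock: 2.9
position: [536.9, -206.7, 231.4]
ee_rot: [0.858, -0.514, 0.0, -0.0]
contact_force: [-0.2, -0.3, 0.4]
gripper_width: 85.6
```

Request:
{"fn": "jog_arm", "kwargs": {"rows": [[[0,0,0],[0,0,-10],8.54],[[0,0,0],[0,0,-10],8.54],[[0,0,0],[0,0,-2],8.54],[[0,0,0],[0,0,0],8.54]]}}

```text
clock: 3.4
position: [536.9, -206.7, 231.3]
ee_rot: [0.939, -0.345, 0.0, -0.0]
contact_force: [0.0, -1.0, -0.6]
gripper_width: 85.5
```

```bash
cat > st.py <<'E'
from h import *
from scipy.spatial.transform import Rotation as R
def st(tgt=(544.5,-197.7,136),yaw=-0.698):
    s=arm.read_state(); r=R.from_quat(s["ee_rot"]); M=r.as_matrix()
    print(s["clock"],s["position"].round(1),"j",s["joints"].round(3),"F",s["contact_force"].round(1),"T",s["wrist_torque"].round(2),"w",round(s["gripper_width"],1))
    print("y yaw deg",np.degrees(np.arctan2(M[1,1],M[0,1])),"x yaw",np.degrees(np.arctan2(M[1,0],M[0,0])),"z",M[:,2].round(4))
    print("shift tool cm",(M.T@(np.array(tgt)-s["position"])/10).round(2))
E
python3 -c "
from st import *
st()
im=eyes.get_image('top');cv2.imwrite('pics/top1.png',im[:,:,::-1])
im=eyes.get_image('side');cv2.imwrite('pics/side1.png',im[:,:,::-1])"
```

```text
3.4 [ 536.9 -206.7  231.3] j [-0.086  0.3   -0.117 -0.    -1.153  0.953] F [ 0.  -1.  -0.6] T [ 0.04 -0.03 -0.01] w 85.5
y yaw deg -130.30565746155116 x yaw -40.30565747157017 z [ 0.  0. -1.]
shift tool cm [-0.   -1.17  9.53]
```

Request:
{"fn": "jog_arm", "kwargs": {"rows": [[[0,-1.17,2.0],[0,0,0],8.54],[[0,0,3.0],[0,0,0],8.54],[[0,0,0],[0,0,0],8.54]]}}

```text
clock: 3.88
position: [542.9, -197.4, 179.1]
ee_rot: [0.939, -0.344, -0.003, 0.001]
contact_force: [0.2, -0.7, 0.9]
gripper_width: 85.7
```

```bash
python3 -c "
from st import *
st()
a=eyes.get_image('top')[:,:,::-1];b=eyes.get_image('side')[:,:,::-1]
cv2.imwrite('pics/c2.png',np.hstack([cv2.resize(a[205:305,370:470],(400,400)),cv2.resize(b[150:250,275:375],(400,400))]))"
```

```text
3.875 [ 542.9 -197.4  179.1] j [-6.900e-02  3.500e-01 -1.830e-01 -1.000e-03 -1.043e+00  9.370e-01] F [ 0.2 -0.7  0.9] T [-0.03 -0.05  0.02] w 85.7
y yaw deg -130.25017410300626 x yaw -40.25098778376306 z [-5.6e-03  9.0e-04 -1.0e+00]
shift tool cm [ 0.16 -0.09  4.3 ]
```

View pics/c2.png

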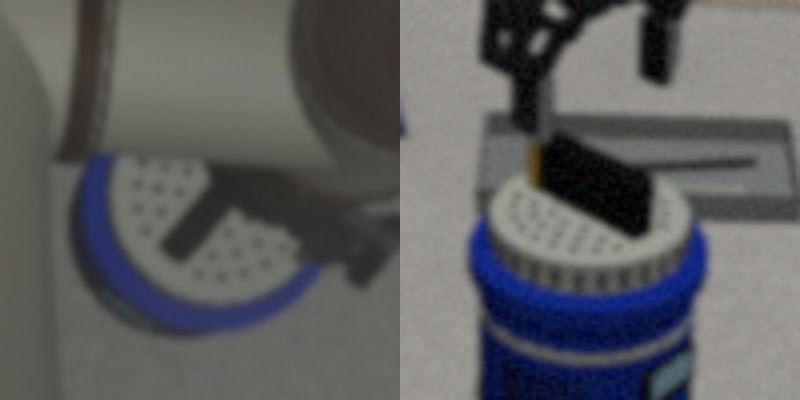

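The side crop shows the fingers at (535,110) and (660,60), straddling the bar across its thickness. Descending now.

Request:
{"fn": "jog_arm", "kwargs": {"rows": [[[0.1,0,1.4],[0,0,0],8.54],[[0,0,1.4],[0,0,0],8.54],[[0,0,1.2],[0,0,0],8.54],[[0,0,0],[0,0,0],8.54],[[0,0,0],[0,0,0],8.54]]}}

```text
clock: 4.6
position: [545.5, -198.5, 141.5]
ee_rot: [0.939, -0.344, 0.0, 0.0]
contact_force: [-0.2, -0.3, 0.8]
gripper_width: 85.7
```

```bash
python3 -c "
from st import *
st()
b=eyes.get_image('side')[:,:,::-1]
cv2.imwrite('pics/c3.png',cv2.resize(b[150:250,275:375],(600,600)))"
```

```text
4.6 [ 545.5 -198.5  141.5] j [-0.07   0.389 -0.229  0.    -0.953  0.939] F [-0.2 -0.3  0.8] T [ 0.03 -0.05  0.03] w 85.7
y yaw deg -130.1819840969931 x yaw -40.181982979007266 z [ 3.e-04 -3.e-04 -1.e+00]
shift tool cm [-0.13  0.01  0.55]
```

View pics/c3.png

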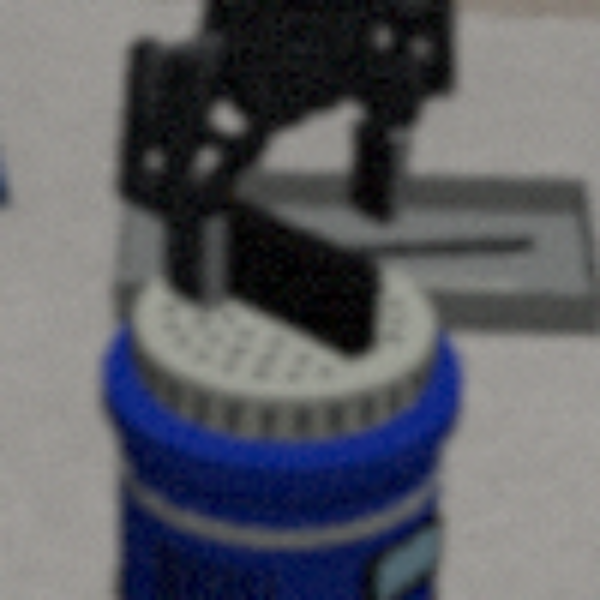

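Near finger at (200,260), far one at (375,180), the bar between them. Lower a little, then close.

Request:
{"fn": "jog_arm", "kwargs": {"rows": [[[-0.1,0,0.4],[0,0,0],8.54],[[0,0,0],[0,0,0],5],[[0,0,0],[0,0,0],3],[[0,0,0],[0,0,0],0.5],[[0,0,0],[0,0,0],0.5],[[0,0,0],[0,0,0],0.5],[[0,0,0],[0,0,0],0.5],[[0,0,0],[0,0,0],0.5]]}}

```text
clock: 5.65
position: [544.2, -198.2, 137.6]
ee_rot: [0.939, -0.344, -0.0, 0.0]
contact_force: [-3.0, -3.8, 2.6]
gripper_width: 14.9
```

```bash
python3 -c "
from st import *
st()"
```

```text
5.65 [ 544.2 -198.2  137.6] j [-0.069  0.391 -0.237  0.001 -0.944  0.938] F [-3.  -3.8  2.6] T [-0.79  0.75  0.03] w 14.9
y yaw deg -130.19476243022874 x yaw -40.194764964205405 z [-5.e-04 -5.e-04 -1.e+00]
shift tool cm [-0.   -0.06  0.16]
```

Request:
{"fn": "jog_arm", "kwargs": {"rows": [[[0,0,0],[0,0,5],0.5],[[0,0,0],[0,0,5],0.5],[[0,0,0],[0,0,5],0.5],[[0,0,0],[0,0,5],0.5],[[0,0,0],[0,0,5],0.5],[[0,0,0],[0,0,5],0.5],[[0,0,0],[0,0,5],0.5],[[0,0,0],[0,0,5],0.5]]}}

```text
clock: 6.65
position: [545.8, -197.3, 137.6]
ee_rot: [0.764, -0.645, 0.001, -0.001]
contact_force: [1.9, -0.5, 0.7]
gripper_width: 15.3
```

```bash
python3 -c "
from st import *
st()
b=eyes.get_image('side')[:,:,::-1]
cv2.imwrite('pics/c4.png',cv2.resize(b[150:250,275:375],(600,600)))"
```

```text
6.65 [ 545.8 -197.3  137.6] j [-0.068  0.391 -0.235 -0.    -0.941  0.238] F [ 1.9 -0.5  0.7] T [ 0.06 -0.11  0.16] w 15.3
y yaw deg -170.3013132341632 x yaw -80.30136511966337 z [ 2.8e-03  2.0e-04 -1.0e+00]
shift tool cm [0.02 0.14 0.16]
```

View pics/c4.png

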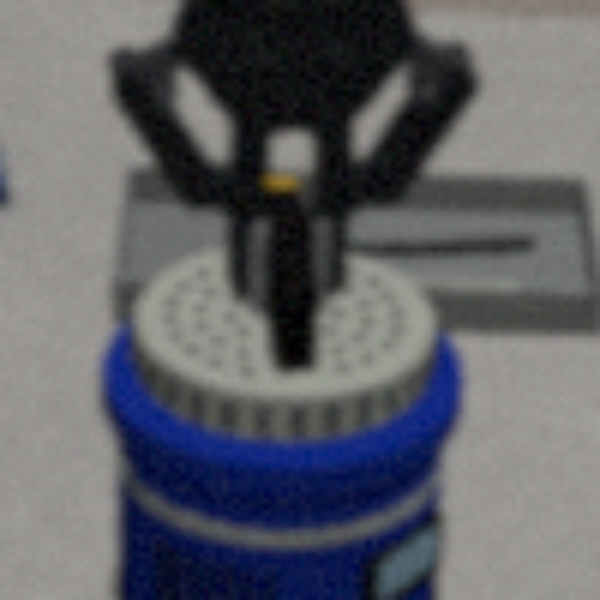

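The bar is gripped and has turned with the tool (yellow end at (282,183)). I'll continue to the stop.

Request:
{"fn": "jog_arm", "kwargs": {"rows": [[[0,0,0],[0,0,5],0.5],[[0,0,0],[0,0,5],0.5],[[0,0,0],[0,0,5],0.5],[[0,0,0],[0,0,5],0.5],[[0,0,0],[0,0,5],0.5],[[0,0,0],[0,0,5],0.5],[[0,0,0],[0,0,3],0.5],[[0,0,0],[0,0,0],0.5]]}}

```text
clock: 7.7
position: [547.4, -197.4, 137.6]
ee_rot: [-0.551, 0.834, -0.002, 0.003]
contact_force: [4.4, -0.7, -1.0]
gripper_width: 15.0
```

```bash
python3 -c "
from st import *
st()
b=eyes.get_image('side')[:,:,::-1]
cv2.imwrite('pics/c5.png',cv2.resize(b[150:250,275:375],(600,600)))"
```

```text
7.7 [ 547.4 -197.4  137.6] j [-0.068  0.392 -0.234 -0.    -0.938 -0.335] F [ 4.4 -0.7 -1. ] T [-0.24 -1.07 -0.1 ] w 15.0
y yaw deg 156.87693179364172 x yaw -113.12231584460109 z [ 6.3e-03 -3.0e-04 -1.0e+00]
shift tool cm [0.14 0.26 0.16]
```

View pics/c5.png

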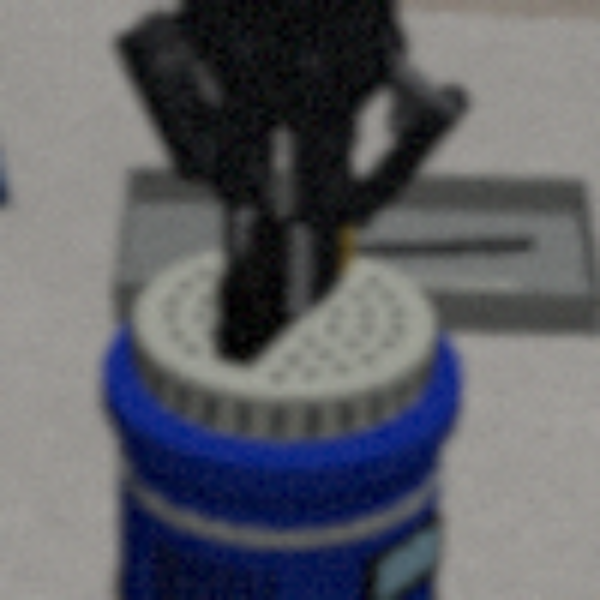

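Wrist torque about z changed sign, so the latch is now pulling clockwise and the head isn't yet on the stop. I'll nudge on until it hits.

Request:
{"fn": "jog_arm", "kwargs": {"rows": [[[0,0,0],[0,0,2],0.5],[[0,0,0],[0,0,1],0.5],[[0,0,0],[0,0,0],0.5]]}}

```text
clock: 8.12
position: [547.5, -197.5, 137.6]
ee_rot: [-0.529, 0.848, -0.002, 0.003]
contact_force: [5.3, -1.1, -1.7]
gripper_width: 15.2
```

```bash
python3 -c "
from st import *
st()"
```

```text
8.125 [ 547.5 -197.5  137.6] j [-0.068  0.392 -0.234  0.    -0.938 -0.387] F [ 5.3 -1.1 -1.7] T [-0.26 -1.22  0.04] w 15.2
y yaw deg 153.92018117902404 x yaw -116.07898343450492 z [ 6.5e-03 -5.0e-04 -1.0e+00]
shift tool cm [0.15 0.27 0.16]
```

Request:
{"fn": "jog_arm", "kwargs": {"rows": [[[0,0,0],[0,0,1.5],0.5],[[0,0,0],[0,0,0],0.5]]}}

```text
clock: 8.38
position: [547.5, -197.5, 137.6]
ee_rot: [-0.52, 0.854, -0.002, 0.002]
contact_force: [4.8, -1.0, -1.5]
gripper_width: 15.1
```

```bash
python3 -c "
from st import *
st()"
```

```text
8.375 [ 547.5 -197.5  137.6] j [-0.068  0.393 -0.234  0.001 -0.938 -0.41 ] F [ 4.8 -1.  -1.5] T [-0.3  -1.17  1.09] w 15.1
y yaw deg 152.68899872947588 x yaw -117.31048812649303 z [ 0.0059 -0.0014 -1.    ]
shift tool cm [0.16 0.26 0.16]
```

Torque jumped to 1.1 N m, so it's hard on the stop. I'll ease off slightly, open and rise.

Request:
{"fn": "jog_arm", "kwargs": {"rows": [[[0,0,0],[0,0,-1],0.5],[[0,0,0],[0,0,0],2.5],[[0,0,0],[0,0,0],5],[[0,0,0],[0,0,0],8.5],[[0,0,0],[0,0,0],8.5],[[0,0,0],[0,0,0],8.5],[[0,0,0],[0,0,0],8.5]]}}

```text
clock: 9.25
position: [544.5, -197.8, 137.4]
ee_rot: [-0.525, 0.851, -0.0, 0.0]
contact_force: [-0.1, 0.5, 0.0]
gripper_width: 85.1
```

Request:
{"fn": "jog_arm", "kwargs": {"rows": [[[0,0,-1.5],[0,0,0],8.5],[[0,0,-3],[0,0,0],8.5],[[0,0,-4],[0,0,0],8.5],[[0,0,-4],[0,0,0],8.5],[[0,0,0],[0,0,0],8.5]]}}

```text
clock: 9.88
position: [546.5, -198.3, 267.7]
ee_rot: [-0.525, 0.851, -0.003, 0.004]
contact_force: [-0.2, 1.1, -0.2]
gripper_width: 85.1
```

```bash
python3 -c "
from st import *
st()
b=eyes.get_image('side')[:,:,::-1]
cv2.imwrite('pics/c6.png',cv2.resize(b[150:250,275:375],(600,600)))"
```

```text
9.875 [ 546.5 -198.3  267.7] j [-6.900e-02  2.820e-01 -5.100e-02  1.000e-03 -1.228e+00 -3.970e-01] F [-0.2  1.1 -0.2] T [0.01 0.04 0.03] w 85.1
y yaw deg 153.33412023295054 x yaw -116.66444759245937 z [ 0.0098 -0.002  -0.9999]
shift tool cm [ 0.07  0.33 13.17]
```

View pics/c6.png

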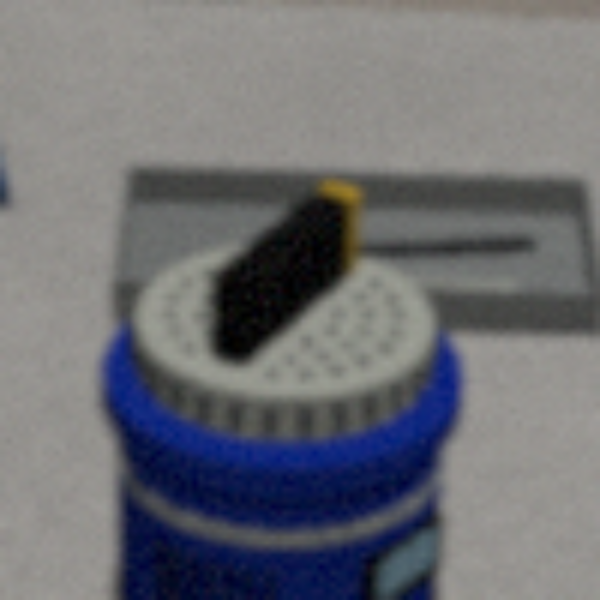

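Released; the yellow end is at (340,190). I'll clear the top camera's view and compare it with the green dot.

Request:
{"fn": "jog_arm", "kwargs": {"rows": [[[3,0,0],[0,0,0],8.5],[[4,0,0],[0,0,0],8.5],[[4,0,0],[0,0,0],8.5],[[4,0,0],[0,0,0],8.5],[[4,0,0],[0,0,0],8.5],[[4,0,0],[0,0,0],8.5],[[4,0,0],[0,0,0],8.5],[[3,0,0],[0,0,0],8.5],[[0,0,0],[0,0,0],8.5]]}}

```text
clock: 11.05
position: [408.2, -466.8, 260.9]
ee_rot: [-0.523, 0.852, 0.001, -0.0]
contact_force: [0.8, -0.5, 0.4]
gripper_width: 84.8
```

```bash
python3 -c "
from st import *
st()
a=eyes.get_image('top')[:,:,::-1];cv2.imwrite('pics/top7.png',a)
cv2.imwrite('pics/c7.png',cv2.resize(a[205:305,370:470],(600,600)))
o=cv2.imread('pics/top0.png');d=np.abs(a.astype(int)-o).max(2)
for n,(x0,y0,x1,y1) in dict(dish=(325,125,390,185),grey=(220,185,305,275),blue=(385,218,462,295),pink=(400,315,480,390)).items(): print(n,(d[y0:y1,x0:x1]>40).sum())
"
```

```text
11.05 [ 408.2 -466.8  260.9] j [-0.592  0.36   0.045 -0.    -1.259  0.123] F [ 0.8 -0.5  0.4] T [0.01 0.01 0.03] w 84.8
y yaw deg 153.12374542892329 x yaw -116.87633538071954 z [-0.0021  0.0017 -1.    ]
shift tool cm [-3.016e+01 -2.000e-02  1.251e+01]
dish 0
grey 0
blue 540
pink 114
```

View pics/c7.png

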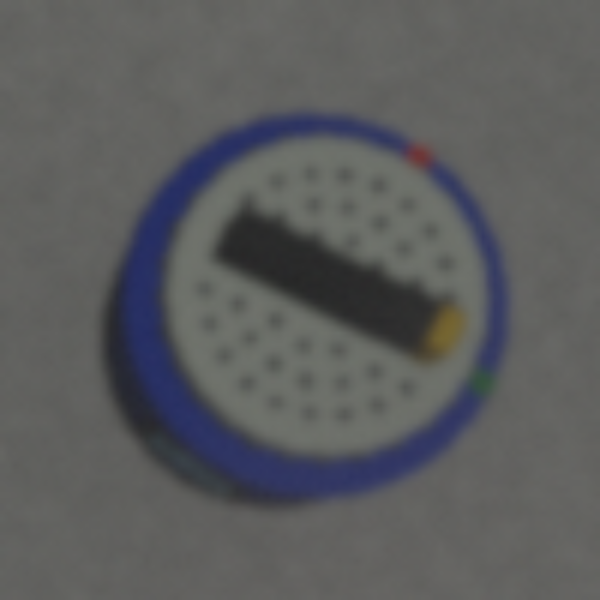

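View pics/top7.png

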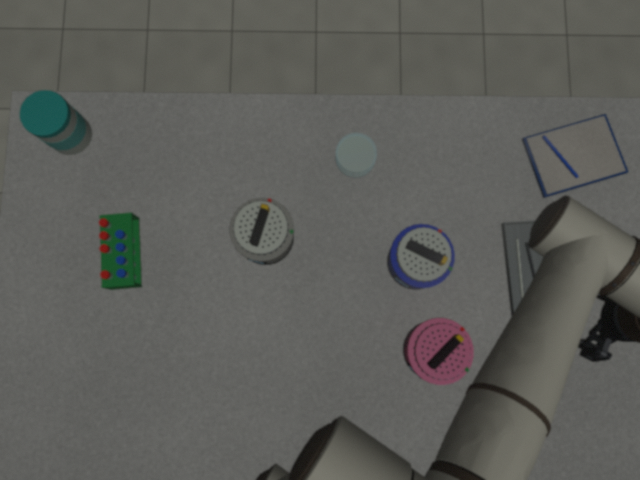

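```bash
python3 -c "
from fit import *
for c in ((544.5,-197.7),(545.4,-198.3)):
  w=ray(mt,T(446,325),166)[:2]-np.array(c);print(np.hypot(*w),np.degrees(np.arctan2(w[1],w[0])))
a=ray(mt,T(462,310),166);b=ray(mt,T(245,205),166);print(np.degrees(np.arctan2(*(a-b)[1::-1])))
"
```

```text
disc [ 545.40577372 -198.2775576 ]
yel corners [ 580.97398847 -218.11687743  166.        ] [ 570.89823976 -229.25227692  166.        ] 15.017251209312368
36.09786388325086 -111.63268036773324
35.88750642616227 -113.3217474307982
-115.90487794033642
```

```bash
python3 -c "
from bench import arm
print(arm.job_done())"
```

```text
the job is handed in; nothing more can be done
None
```

I gripped the blue sampler's black bar, turned the head about 76° clockwise onto its stop, let go and moved the arm clear. I then handed the job in at about 11 s; no verdict is reported.

- **Reached the stop:** the twist on the wrist changed sign as the latch took over. It then jumped to 1.1 N m at a tool heading of −117°.
- **Still locked after release:** the bar stayed put. In the top picture its edge lies at −116°, and the green dot is at about −115°. A rougher estimate from the yellow end's centre gave −112° to −113°. I put that down to calibration error, because the head sat hard on the stop.
- **Left alone:** the grey sampler and the dish stack show no changed pixels in the top picture. 114 pixels changed around the pink one; in the picture it looks unmoved and the arm now reaches into that area, so I took it as the arm or its shadow and did not check further.
- **Forces:** the readings I took stayed under about 6 N.

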